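# Stop the damper tester and swing its counterweighted guard up

## Robot

A 6-joint arm with a two-finger parallel gripper is mounted at the origin on the work surface. World frame = base frame: x ahead of the robot, y to its left, z up, the work surface at z = 0. Lengths are in m, angles in rad, forces in N, time in s.
With the tool pointing down it reaches from about 0.425 to 1.125 m from the base axis. Payload 14.9 kg.
Tool frame: the origin (TCP) lies midway between the tips of the shut fingers; the grasp point (between the pads) lies 19 mm behind it; x points along the fingers, y is the direction in which the jaws open and shut, and the axes are right-handed (so a half turn about x gives the same grasp; the last joint's range is limited). The gripper opens to 91 mm and grips with 3 to 60 N. Pads are 32 mm wide; open, the fingers measure 118 mm over their backs; the gripper's body (76 mm by 178 mm) begins 60 mm behind the grasp point.
Start: joints at [1.077, 0.379, 1.734, -0, 1.028, -0.033], TCP at [0.311, 0.627, 0.214] pointing down, gripper open.
Joint ranges: [-2.77, 2.77], [-0.74, 2.19], [0, 2.66], [-1.06, 4.2], [0.31, 2.87], [-3.08, 3.08]. Speed limits (rad/s): [1.89, 1.89, 2.39, 3.14, 3.14, 3.14].

## Interface

Orientations are given as a unit quaternion [x, y, z, w].
In Python, from cell import ctrl, vision, job gives the robot as it stands.
- The arm moves only by the tool servo_tool, never from a script. Its argument "moves" is one flat list of numbers, 5 for each row, row after row: the shift along the tool's x, y, z in mm, then the turn about the tool's x in degrees, then the closure in counts, from 0 (fully open) to 255 (shut). In form: [dx, dy, dz, twist, grip, dx, dy, dz, twist, grip, ...]. A call has 1 to 12 rows; each row shifts and turns the pose as measured when the row begins, along the tool's axes as they then stand; what a row does not reach is not made up. A row lasts 1/12 s, in which the tool goes at most 41.7 mm and 7.16 degrees, less where a joint would pass 70% of its speed; a pose out of reach is approached as far as the arm can. A call with a gripper value outside its range is refused whole. The fingers move at their own pace and stop on an object; "squeeze" is the grip in N (left out, the last holds). Time passes only in rows, so rows that do not move let the fingers close. It gives the time, the measured TCP pose, the force and the opening at its end, in the units of the state.
- ctrl.sense(): the state, without advancing time (a new reading comes with each control period).
- vision.read_camera(name): name is "scene" or "top" or "wrist"; returns a dict with "frame" (480x640x3 uint8, blue, green, red), "fx", "fy", "cx", "cy" (pixels), "D" ([k1, k2, p1, p2, k3] as OpenCV has them; the pictures are not rectified), "R" (3x3) and "t" (3): a world point X has camera coordinates R X + t; the wrist camera has in their place "hand_eye" (4x4, takes a point from camera to tool coordinates, whose origin is the TCP and whose axes are the tool frame's). Camera axes: x right, y down, z forward; pixel columns grow to the right and rows downward; lengths in m; the calibration is good to about 2 mm. A picture is of the moment at which its call begins: read the wrist's pose just before it. There is no depth.
- job.finish_job(): hands the job in, once; it reports no verdict.
The state is a dict: "t": time; "qpos": joint angles; "qd": joint speeds; "joint_torque": joint torques, N m; "tcp_pos": TCP position; "tool_rot": TCP orientation; "wrist_force": force on the tool from outside, world axes, zero at the start; "wrist_torque": the same for the moment, N m; "width": opening from 0.0 (shut) to 1.0 (fully open).
Only numpy, scipy, OpenCV 4.12 (cv2) and the standard library are available. Lean on these libraries where they do the work, as an engineer would, in place of code of your own. Each camera call takes 0.05 s, during which the arm holds its last target.

## Task

The shock on the bench tester has finished its run: press the red stop button on the operator box, then push the tester's clear guard up by its yellow front bar with your fingers until it passes its balance point and stays fully raised on its own. Push it over gently, neither shoving nor throwing it. Leave the green start button alone, and leave the operator box and everything else standing on the bench where it is.

Things in the scene. Friction and masses are not known exactly. Their poses are not given: they have to be found in the camera images.
- stop (a joint): Travel of the red stop button, in m: 0 released, about 0.006 fully pressed (some 5 N, straight down into the operator box); it springs back by itself.
- stop_top (a point): Centre of the top face of the red stop button (32 mm across) in its yellow collar on top of the operator box; z points up, out of the button.
- start (a joint): Travel of the green start button in m, 0 released. To be left alone.
- start_top (a point): Centre of the top face of the green start button (24 mm across) in its black collar, 74 mm from the red one on the same box.
- opbox: Grey operator box, 85 x 145 x 45 mm high, 1.1 kg, standing loose on rubber feet on the bench. Origin under its centre, z up; the red button is at its +y end (36 mm from the middle), the green one at its -y end.
- guard (a joint): Angle of the tester's guard in rad: 0 closed (down), growing as the yellow bar is pushed up and back away from the robot; 1.3 fully raised, against its stop pin. It balances at about 0.64: below that gravity closes it, and from about 0.72 on it goes up to the stop by itself in 1 to 2 s; the hinge is damped. It takes 1 to 3 N at the bar to lift it.
- pushbar: Yellow push bar at the guard's front: a sleeve 22 mm across, 240 mm long along its y axis, turning freely on its rod (its x and z axes turn too). Origin at its middle. It swings about guard_pivot at 234 mm; with the guard closed it is 220 mm nearer the robot than the pivot and 80 mm higher (190 mm above the bench). Behind it is a 40 mm gap to the clear screen; below it nothing down to the bench.
- guard_pivot (a point): Middle of the guard's hinge axis, at the back of the tester, 110 mm above the bench; fixed to the tester. Its y axis is the hinge axis; its -x axis points level to the tester's front (towards the robot), z up. A steel counterweight bar hangs behind it.
- tester: Fixed bench damper tester: aluminium bed 150 (x) x 380 (y) x 57 mm high, with a crank gearbox 160 mm high at its -y end, a motor behind that, and a shock absorber lying along y under the guard. Origin under the bed, z up, -x its front. The guard's middle is at y = +40 mm.
- bin_mid (a point): Centre of a small open blue bin, 130 x 100 x 60 mm high, standing on the bench. To be left alone.
- oil_mid (a point): Centre of a black oil bottle with a red cap, 58 mm across and 150 mm high, standing on the bench. To be left alone.
- clampblock_mid (a point): Centre of a bare aluminium shaft clamp block, 45 x 85 x 30 mm high, with three holes, lying on the bench. To be left alone.

How it is judged:
On the way, in this order (a step that is already met when the one before it is completed fails the run):
1. the red stop button is pressed while the guard is still down (value of joint stop above 0.004 m and value of joint guard below 0.1 rad), for 0.05 s.
2. the fingers push the guard up by its yellow bar (value of joint guard between 0.2 and 1 rad and contact force between the fingers and pushbar above 0.3 N), for 0.05 s.
3. the guard goes past its balance point to its stop (value of joint guard above 1.2 rad), for 0.1 s.
At the end, for the whole second after the job is handed in: The guard rests fully raised by itself (within 0.1 rad of its stop at 1.3 rad, still), both buttons are released, the operator box is within 20 mm and the bin, bottle and clamp block within 15 mm of where they stood (value of joint guard above 1.2 rad and velocity of joint guard between -0.1 and 0.1 rad/s and value of joint each of stop, start below 0.002 m and distance of opbox from where it was at the start of the episode below 0.02 m and distance of each of bin_mid, oil_mid, clampblock_mid from where it was at the start of the episode below 0.015 m); the robot touches nothing.
It fails at once if the green start button is pressed (more than 2 mm) (value of joint start above 0.002 m).
It fails at once if the operator box is shoved or lifted (more than 20 mm) (distance of opbox from where it was at the start of the episode above 0.02 m).
It fails at once if the bin, the bottle or the clamp block is disturbed (more than 15 mm) (distance of any of bin_mid, oil_mid, clampblock_mid from where it was at the start of the episode above 0.015 m).
It fails at once if the guard is thrown over (faster than 3 rad/s) (velocity of joint guard above 3 rad/s).
It fails at once if the guard is squeezed or shoved (more than 35 N) (contact force between the fingers and guard above 35 N).
It also fails if it takes over 58 s, if anything falls off the work surface, if the arm or the gripper's body presses on something with over 40 N, if the wrist force passes 120 N, or if a joint passes its speed limit or range.

## Working session

There is one attempt and no reset: what is moved stays moved. The work goes in short steps, Python scripts to look and compute and a tool call to move; the robot and the scene stay as the last step left them, time stands still between calls to the robot, and variables do not carry over. Pictures are saved under pics/ and viewed, and the job is handed in when it is done.

Besides the shell and the picture viewer there is one more tool, called after "Emit:" as name(argument=value, ...) on one line, values as JSON. servo_tool: Moves the arm, as the interface text tells. Its arguments: {"type":"object","properties":{"moves":{"type":"array"},"squeeze":{"type":"number"}},"required":["moves"]}

```bash
ls; mkdir -p pics; python3 - <<'E'
from cell import ctrl, vision, job
import cv2,numpy as np
s=ctrl.sense();print(s)
for n in["scene","top","wrist"]:
    c=vision.read_camera(n);cv2.imwrite(f"pics/{n}0.png",c["frame"])
    print(n,{k:(np.round(v,4).tolist() if not np.isscalar(v) else v) for k,v in c.items() if k!="frame"})
E
```

```text
pics
{'t': 0.0, 'qpos': array([ 1.07668768e+00,  3.79423431e-01,  1.73479371e+00, -1.21812374e-05,
        1.02852337e+00, -3.32942466e-02]), 'qd': array([-1.04517485e-03,  1.34299559e-04, -1.10018334e-03,  3.00037213e-04,
        4.89285214e-05,  4.10918552e-04]), 'joint_torque': array([-2.48869641e-03, -7.63750505e+01, -4.34346664e+01,  6.50465861e-02,
        4.25501901e-02, -8.65385596e-05]), 'tcp_pos': array([0.31108201, 0.62661688, 0.21327146]), 'tool_rot': array([ 0.16108984,  0.68852303, -0.16187536,  0.68831858]), 'wrist_force': array([ 0.36174967, -0.0688028 ,  0.07945844]), 'wrist_torque': array([-0.00815454, -0.04633309, -0.01645598]), 'width': 1.001994642274679}
scene {'fx': 534.8778691719401, 'fy': 534.8778691719401, 'cx': 314.9933006300198, 'cy': 236.2947246749838, 'D': [-0.1428, 0.0, 0.0, 0.0, 0.0], 'R': [[-0.8639, 0.5036, -0.0109], [0.3554, 0.5941, -0.7216], [-0.3569, -0.6272, -0.6922]], 't': [0.5324, -0.1225, 1.6734]}
top {'fx': 441.20022084115703, 'fy': 441.20022084115703, 'cx': 316.39032083852226, 'cy': 238.19519229191502, 'D': [-0.0088, 0.0, 0.0, 0.0, 0.0], 'R': [[0.0278, -0.9996, 0.0054], [-0.9966, -0.0282, -0.0775], [0.0776, -0.0033, -0.997]], 't': [-0.0369, 0.6008, 1.1065]}
wrist {'fx': 410.0135332994583, 'fy': 410.0135332994583, 'cx': 321.12053313304676, 'cy': 239.05196959418475, 'D': [-0.0271, 0.0, 0.0, 0.0, 0.0], 'hand_eye': [[0.0, -0.2579, 0.9662, -0.1705], [1.0, 0.0006, 0.0001, -0.0006], [-0.0006, 0.9662, 0.2579, -0.073], [0.0, 0.0, 0.0, 1.0]]}
```

View pics/scene0.png

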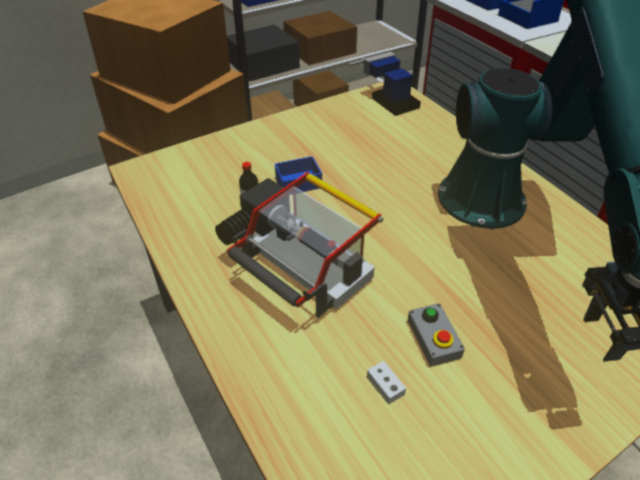

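View pics/top0.png

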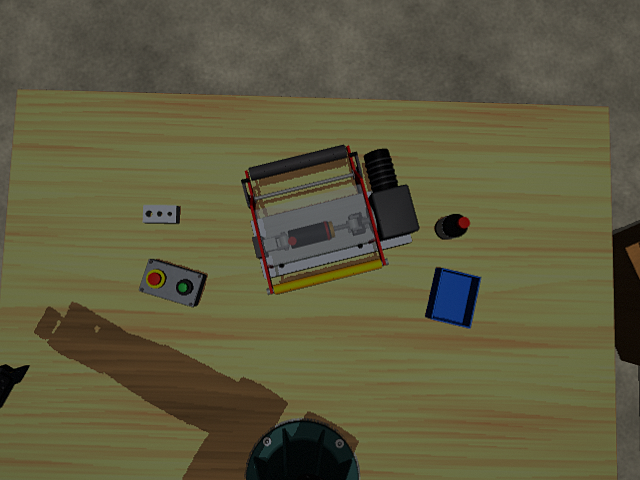

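View pics/wrist0.png

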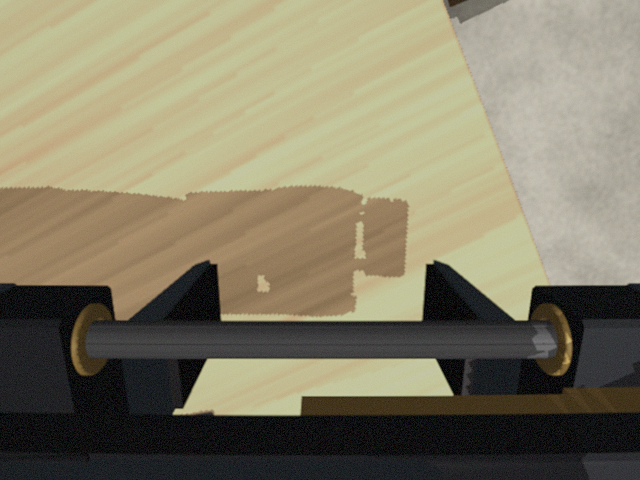

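The scene and top views show everything: red button at about (444,337) and (155,279), green at (430,314) and (183,287), yellow bar from (308,178) to (380,217) and from (271,289) to (385,265). Next I triangulate these.

```bash
cat > h.py <<'E'
from cell import ctrl, vision, job
import cv2,numpy as np
from scipy.spatial.transform import Rotation as Ro
def K(c): return np.array([[c["fx"],0,c["cx"]],[0,c["fy"],c["cy"]],[0,0,1]])
def und(c,p): return cv2.undistortPoints(np.array(p,float).reshape(-1,1,2),K(c),np.array(c["D"])).reshape(-1,2)
def tri(c1,p1,c2,p2):
    P=[np.hstack([np.array(c["R"]),np.array(c["t"]).reshape(3,1)]) for c in(c1,c2)]
    X=cv2.triangulatePoints(P[0],P[1],und(c1,p1).T,und(c2,p2).T);return (X[:3]/X[3]).T
def plane(c,p,z):
    R=np.array(c["R"]);t=np.array(c["t"]);o=-R.T@t
    d=np.c_[und(c,p),np.ones(len(und(c,p)))]@R
    return o+d*((z-o[2])/d[:,2])[:,None]
def proj(c,X):
    return cv2.projectPoints(np.array(X,float).reshape(-1,1,3),cv2.Rodrigues(np.array(c["R"]))[0],np.array(c["t"]),K(c),np.array(c["D"]))[0].reshape(-1,2)
def blobs(f,lo,hi,mn=30):
    h=cv2.cvtColor(f,cv2.COLOR_BGR2HSV);m=cv2.inRange(h,lo,hi)
    n,l,s,ce=cv2.connectedComponentsWithStats(m)
    return [(s[i].tolist(),ce[i].round(1).tolist(),l==i) for i in range(1,n) if s[i][4]>=mn]
E
python3 - <<'E'
from h import *
for n in["scene","top"]:
    c=vision.read_camera(n);f=c["frame"]
    print(n)
    for nm,lo,hi in[("red",(0,180,90),(6,255,255)),("red2",(174,180,90),(180,255,255)),("green",(45,120,50),(75,255,255)),("yel",(22,215,90),(32,255,255)),("blue",(105,150,40),(125,255,255))]:
        for s,ce,m in blobs(f,lo,hi,15):
            ys,xs=np.nonzero(m);r=cv2.minAreaRect(np.c_[xs,ys].astype(np.float32))
            print(nm,s,ce,np.round(cv2.boxPoints(r),1).tolist() if nm=="yel" else "")
E
```

```text
scene
red [243, 162, 7, 6, 32] [246.2, 164.8] 
red [246, 174, 60, 62, 191] [269.3, 202.0] 
red [317, 215, 63, 70, 193] [345.7, 244.8] 
red [236, 237, 10, 8, 33] [240.6, 240.5] 
red [296, 297, 9, 7, 34] [299.9, 299.7] 
red [438, 331, 12, 11, 94] [443.4, 335.9] 
green [426, 308, 10, 9, 68] [430.6, 312.1] 
yel [307, 175, 70, 42, 344] [342.6, 195.7] [[306.5, 176.8000030517578], [308.8999938964844, 172.8000030517578], [376.6000061035156, 213.10000610351562], [374.20001220703125, 217.10000610351562]]
yel [434, 333, 18, 14, 88] [441.9, 341.4] [[432.0, 343.1000061035156], [435.0, 332.3999938964844], [452.29998779296875, 337.3999938964844], [449.29998779296875, 348.1000061035156]]
blue [246, 0, 26, 5, 77] [255.8, 1.4] 
blue [469, 0, 94, 28, 1387] [525.7, 10.9] 
blue [371, 57, 28, 10, 140] [384.3, 61.6] 
blue [386, 69, 25, 11, 173] [397.5, 73.9] 
blue [276, 165, 27, 17, 146] [288.6, 175.7] 
top
red [350, 158, 5, 12, 21] [352.4, 163.3] 
red [360, 178, 21, 69, 150] [370.3, 212.7] 
red [250, 206, 20, 75, 160] [259.8, 243.6] 
red [459, 217, 11, 11, 91] [463.8, 222.2] 
red [379, 248, 7, 17, 30] [382.0, 255.2] 
red [149, 274, 11, 11, 83] [154.2, 278.4] 
red2 [248, 183, 4, 12, 19] [249.7, 187.9] 
red2 [149, 273, 7, 11, 18] [150.9, 277.6] 
red2 [268, 278, 4, 10, 15] [269.2, 282.6] 
green [178, 283, 9, 9, 64] [182.2, 287.1] 
yel [273, 260, 109, 33, 755] [327.5, 276.2] [[272.79998779296875, 286.1000061035156], [380.20001220703125, 259.6000061035156], [381.79998779296875, 266.3999938964844], [274.5, 292.8999938964844]]
yel [147, 270, 18, 18, 94] [157.4, 278.3] [[147.0, 270.0], [164.0, 270.0], [164.0, 287.0], [147.0, 287.0]]
blue [431, 268, 50, 60, 1750] [452.5, 297.3]
```

```bash
python3 - <<'E'
from h import *
s=vision.read_camera("scene");t=vision.read_camera("top")
names=["red","green","barL","barR","barmid"]
ps=[(443.6,335.8),(430.6,312.0),(375.4,215.1),(307.7,174.8),(342.6,195.7)]
pt=[(154.0,278.6),(182.2,287.1),(273.6,289.5),(381,263),(327.5,276.2)]
X=tri(s,ps,t,pt)
for n,x,a,b in zip(names,X,ps,pt):print(n,x.round(4),(proj(s,x)[0]-a).round(1),(proj(t,x)[0]-b).round(1))
print("d",np.linalg.norm(X[0]-X[1]),np.linalg.norm(X[2]-X[3]), "yaw bar",np.degrees(np.arctan2(*(X[2]-X[3])[[1,0]])),"box",np.degrees(np.arctan2(*(X[0]-X[1])[[1,0]])))
print(plane(t,[(327.5,276.2)],.19+.008),plane(s,[(342.6,195.7)],.197))
# clamp block, oil cap, bin
print(plane(t,[(161,214),(460,222),(453,297)],.03),plane(t,[(464,222)],.15))
q=Ro.from_quat(ctrl.sense()["tool_rot"]).as_matrix();print(q.round(3))
for n,c,(u0,v0,u1,v1) in[("s",s,(220,150,480,410)),("t",t,(130,130,400,310))]:
    cv2.imwrite(f"pics/crop_{n}.png",cv2.resize(c["frame"][v0:v1,u0:u1],None,fx=2.9 if n=="t" else 2.3,fy=2.9 if n=="t" else 2.3))
E
```

```text
red [0.4887 0.3755 0.0611] [ 0.4 -0.1] [ 0.2 -0.3]
green [0.4702 0.3049 0.0612] [ 0.6 -0.1] [ 0.3 -0.5]
barL [0.477  0.0682 0.1944] [ 1. -0.] [ 0.7 -0.9]
barR [ 0.54   -0.1619  0.1938] [0.7 0.1] [ 0.5 -0.8]
barmid [ 0.5057 -0.0452  0.1887] [-0.4 -0. ] [-0.3  0.4]
d 0.07292798865616287 0.23858342514553238 yaw bar 105.32401556069995 box 75.36186818531988
[[ 0.50670885 -0.04557152  0.198     ]] [[ 0.51033604 -0.03608488  0.197     ]]
[[ 0.65179296  0.37859891  0.03      ]
 [ 0.65300298 -0.38633268  0.03      ]
 [ 0.46183058 -0.3691307   0.03      ]] [[ 0.63835643 -0.35585602  0.15      ]]
[[-0.     0.445  0.896]
 [-0.     0.896 -0.445]
 [-1.    -0.    -0.   ]]
```

View pics/crop_s.png

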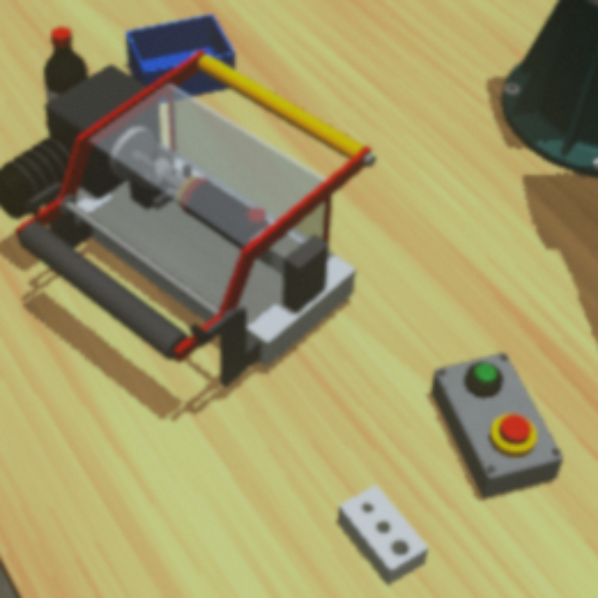

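View pics/crop_t.png

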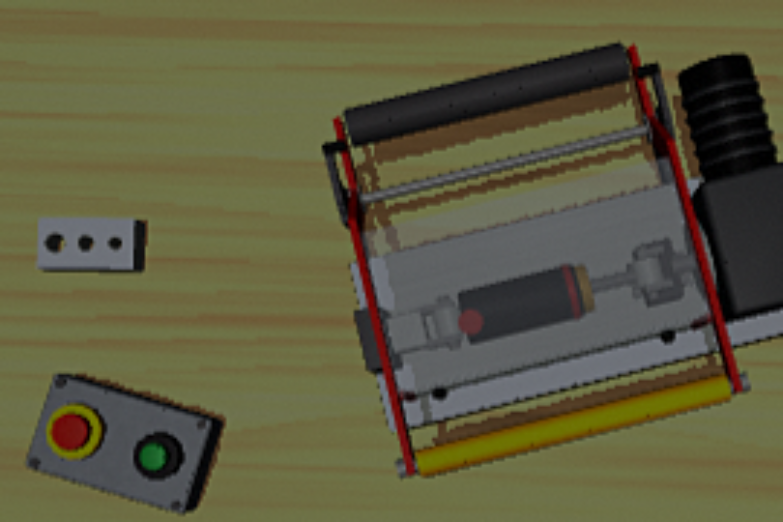

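Measured:

| Thing | Position (m) | Check |
|---|---|---|
| Red button | (0.489, 0.376, 0.061) | 73 mm from green, given as 74 mm |
| Bar middle | (0.508, -0.046, 0.19) | length 239 mm, height matches the given 190 mm |

Tester x heading is about 15°. I'll go above the red button with the fingers shut.

Emit:
servo_tool(moves=[0,-16,30,0,255,0,-16,30,0,255,0,-16,30,0,255,0,-16,30,0,255,0,-16,30,0,255,0,-16,30,0,255,0,-16,30,0,255,0,-16,30,0,255,0,-16,30,0,255], squeeze=10)

```text
t: 1.1
tcp_pos: [0.4925, 0.3726, 0.2138]
tool_rot: [0.159, 0.689, -0.158, 0.689]
wrist_force: [-0.1, -0.4, -0.5]
width: 0.377
```

```bash
cat >> h.py <<'E'
def rel(P):
    s=ctrl.sense();R=Ro.from_quat(s["tool_rot"]).as_matrix()
    print("t",s["t"],"tcp",s["tcp_pos"].round(4),"zhead",np.degrees(np.arctan2(R[1,2],R[0,2])).round(1),"d_tool_mm",(R.T@(np.array(P)-s["tcp_pos"])*1e3).round(1),"F",s["wrist_force"].round(1),"w",round(s["width"],2))
def wristcam():
    s=ctrl.sense();R=Ro.from_quat(s["tool_rot"]).as_matrix();p=s["tcp_pos"]
    c=vision.read_camera("wrist");H=np.array(c["hand_eye"])
    Rw=R@H[:3,:3];tw=R@H[:3,3]+p
    c["R"]=Rw.T;c["t"]=-Rw.T@tw;return c
E
python3 - <<'E'
from h import *
rel([.489,.376,.10])
c=wristcam();cv2.imwrite("pics/w1.png",c["frame"]);print(proj(c,[.4887,.3755,.061]))
E
```

```text
t 1.1 tcp [0.4925 0.3726 0.2138] zhead -25.9 d_tool_mm [113.8   1.3  -4.7] F [-0.1 -0.4 -0.5] w 0.38
[[322.58711674 217.45787413]]
```

View pics/w1.png

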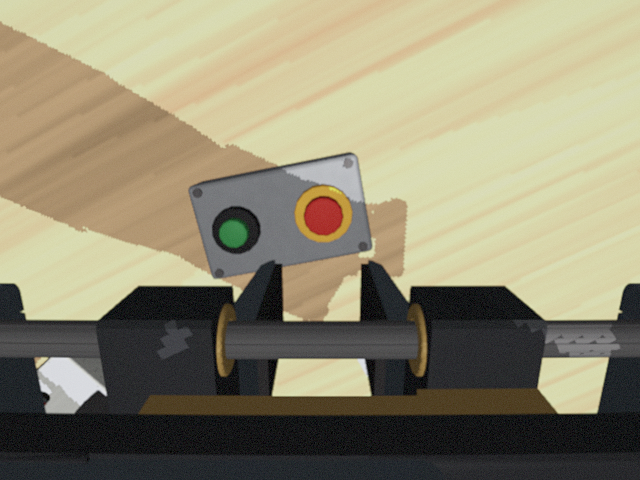

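The wrist view puts the red button at (324,216). The triangulated point projects to (323,217), so the two agree to about 1 mm. Descending to 20 mm above the button.

Emit:
servo_tool(moves=[20,2,-5,0,255,25,0,0,0,255,25,0,0,0,255,25,0,0,0,255,20,0,0,0,255,10,0,0,0,255,0,0,0,0,255])

```text
t: 1.73
tcp_pos: [0.4965, 0.3704, 0.0867]
tool_rot: [0.163, 0.686, -0.16, 0.69]
wrist_force: [-0.7, -0.3, 0.8]
width: 0.004
```

```bash
python3 - <<'E'
from h import *
rel([.489,.3755,.061])
c=vision.read_camera("scene");cv2.imwrite("pics/s2.png",cv2.resize(c["frame"][240:420,360:600],None,fx=3,fy=3))
E
```

```text
t 1.7333 tcp [0.4965 0.3704 0.0867] zhead -26.4 d_tool_mm [25.6  1.  -9.1] F [-0.7 -0.3  0.8] w 0.0
```

View pics/s2.png

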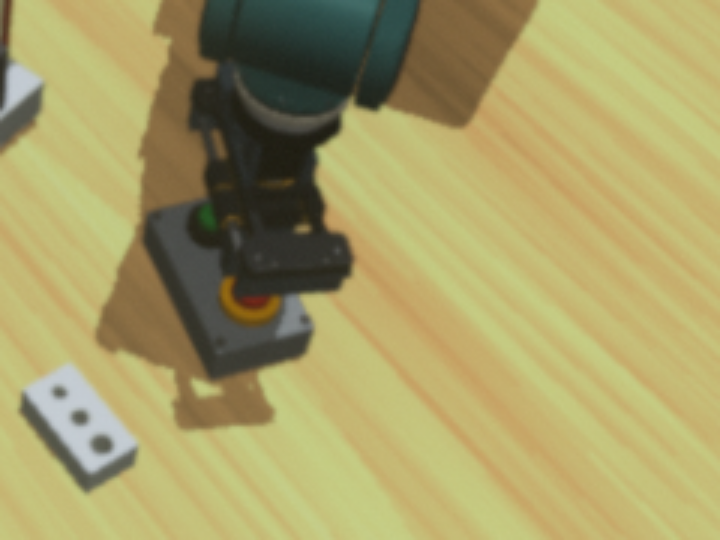

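The shut fingers hang just above the button and have drifted about 9 mm along tool z. I'll correct that, then press slowly.

Emit:
servo_tool(moves=[0,1,-9,0,255,0,0,0,0,255,4,0,0,0,255,6,0,0,0,255,0,0,0,0,255])

```text
t: 2.2
tcp_pos: [0.4904, 0.3782, 0.0819]
tool_rot: [0.165, 0.685, -0.157, 0.692]
wrist_force: [-0.3, -1.1, -0.6]
width: 0.009
```

```bash
python3 - <<'E'
from h import *
rel([.489,.3755,.061])
E
```

```text
t 2.2 tcp [0.4904 0.3782 0.0819] zhead -26.4 d_tool_mm [20.9 -3.4 -0.2] F [-0.3 -1.1 -0.6] w 0.01
```

Emit:
servo_tool(moves=[10,-3,0,0,255,5,0,0,0,255,0,0,0,0,255])

```text
t: 2.45
tcp_pos: [0.4898, 0.3759, 0.0662]
tool_rot: [0.166, 0.684, -0.157, 0.693]
wrist_force: [1.6, 0.7, 1.1]
width: 0.007
```

```bash
python3 - <<'E'
from h import *
rel([.489,.3755,.061])
s=ctrl.sense();print(s["qd"].round(4),Ro.from_quat(s["tool_rot"]).as_matrix()[:,0].round(3))
E
```

```text
t 2.45 tcp [0.4898 0.3759 0.0662] zhead -26.4 d_tool_mm [ 5.2 -0.7 -0.6] F [1.6 0.7 1.1] w 0.01
[-0.0029  0.0025  0.0079 -0.0004 -0.0041 -0.003 ] [ 0.014  0.01  -1.   ]
```

Centred 5 mm above the button. Pressing in small steps.

Emit:
servo_tool(moves=[3,0,0,0,255,3,0,0,0,255])

```text
t: 2.62
tcp_pos: [0.4901, 0.376, 0.0603]
tool_rot: [0.166, 0.684, -0.157, 0.692]
wrist_force: [-13.8, -8.7, 54.7]
width: 0.007
```

Emit:
servo_tool(moves=[3,0,0,0,255])

```text
t: 2.7
tcp_pos: [0.4904, 0.3763, 0.0598]
tool_rot: [0.166, 0.685, -0.157, 0.692]
wrist_force: [-28.2, -20.7, 89.5]
width: 0.003
```

Emit:
servo_tool(moves=[3,0,0,0,255])

```text
t: 2.78
tcp_pos: [0.4904, 0.3763, 0.06]
tool_rot: [0.165, 0.685, -0.158, 0.691]
wrist_force: [-26.4, -19.7, 75.4]
width: 0.006
```

Emit:
servo_tool(moves=[3,0,0,0,255])

```text
t: 2.87
tcp_pos: [0.4903, 0.3762, 0.0602]
tool_rot: [0.164, 0.686, -0.159, 0.691]
wrist_force: [-21.2, -15.0, 61.3]
width: 0.006
```

The force rose sharply at z = 0.060, so something has bottomed out. Backing off in small steps to read the force against height.

Emit:
servo_tool(moves=[-2,0,0,0,255])

```text
t: 2.95
tcp_pos: [0.4901, 0.376, 0.0635]
tool_rot: [0.164, 0.686, -0.159, 0.691]
wrist_force: [-1.9, -2.1, 3.6]
width: 0.009
```

Emit:
servo_tool(moves=[-2,0,0,0,255])

```text
t: 3.03
tcp_pos: [0.4903, 0.3761, 0.0664]
tool_rot: [0.164, 0.686, -0.159, 0.691]
wrist_force: [0.3, -0.4, 1.5]
width: 0.004
```

Emit:
servo_tool(moves=[-2,0,0,0,255])

```text
t: 3.12
tcp_pos: [0.4903, 0.3761, 0.0686]
tool_rot: [0.164, 0.686, -0.159, 0.691]
wrist_force: [0.7, -1.0, 0.5]
width: 0.006
```

Emit:
servo_tool(moves=[-2,0,0,0,255])

```text
t: 3.2
tcp_pos: [0.4904, 0.3761, 0.0706]
tool_rot: [0.164, 0.686, -0.159, 0.691]
wrist_force: [-0.1, -0.1, -0.1]
width: 0.007
```

Emit:
servo_tool(moves=[-2,0,0,0,255])

```text
t: 3.28
tcp_pos: [0.4903, 0.376, 0.0725]
tool_rot: [0.164, 0.686, -0.159, 0.691]
wrist_force: [0.8, 0.2, 0.1]
width: 0.004
```

At z = 0.0635 the force was a spring-like 3.6 N, with the hard stop at 0.060. I'll check the box hasn't moved, then press again in finer steps to confirm the travel.

```bash
python3 - <<'E'
from h import *
rel([.489,.3755,.061])
t=vision.read_camera("top");f=t["frame"]
for nm,lo,hi in[("red",(0,180,90),(6,255,255)),("green",(45,120,50),(75,255,255))]:
    for s,ce,m in blobs(f,lo,hi,15):
        if ce[0]<240: print(nm,s,ce)
cv2.imwrite("pics/t3.png",cv2.resize(f[240:320,110:240],None,fx=5,fy=5))
E
```

```text
t 3.2833 tcp [0.4903 0.376  0.0725] zhead -26.4 d_tool_mm [11.5 -1.1 -1. ] F [0.8 0.2 0.1] w 0.0
green [179, 284, 8, 7, 48] [182.4, 286.9]
```

View pics/t3.png

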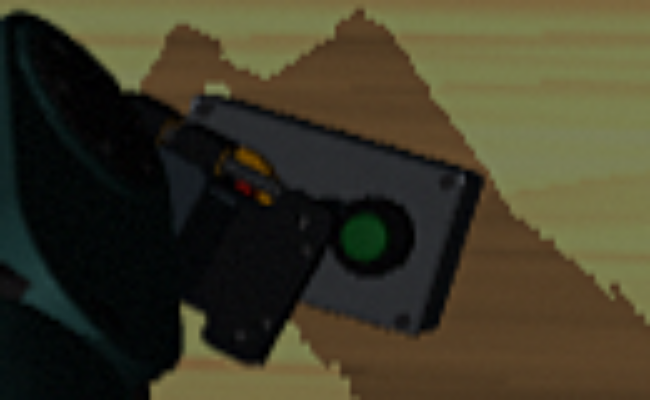

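Emit:
servo_tool(moves=[3,0,0,0,255])

```text
t: 3.42
tcp_pos: [0.4908, 0.3763, 0.0701]
tool_rot: [0.164, 0.686, -0.159, 0.691]
wrist_force: [1.1, -0.3, 0.8]
width: 0.003
```

Emit:
servo_tool(moves=[1.5,0,0,0,255])

```text
t: 3.5
tcp_pos: [0.4906, 0.3762, 0.068]
tool_rot: [0.164, 0.686, -0.159, 0.691]
wrist_force: [0.4, 0.2, 0.2]
width: 0.004
```

Emit:
servo_tool(moves=[1.5,0,0,0,255])

```text
t: 3.58
tcp_pos: [0.4906, 0.3762, 0.0661]
tool_rot: [0.164, 0.686, -0.159, 0.691]
wrist_force: [0.7, -0.0, 2.0]
width: 0.003
```

Emit:
servo_tool(moves=[1.5,0,0,0,255])

```text
t: 3.67
tcp_pos: [0.4907, 0.3762, 0.0643]
tool_rot: [0.164, 0.686, -0.159, 0.691]
wrist_force: [-0.6, -0.1, 2.3]
width: 0.004
```

Emit:
servo_tool(moves=[1,0,0,0,255])

```text
t: 3.75
tcp_pos: [0.4907, 0.3762, 0.063]
tool_rot: [0.164, 0.686, -0.159, 0.691]
wrist_force: [-0.5, -0.2, 3.9]
width: 0.008
```

Emit:
servo_tool(moves=[1,0,0,0,255])

```text
t: 3.83
tcp_pos: [0.4907, 0.3762, 0.0618]
tool_rot: [0.164, 0.686, -0.159, 0.691]
wrist_force: [-1.2, -1.0, 4.2]
width: 0.01
```

Emit:
servo_tool(moves=[1,0,0,0,255])

```text
t: 3.92
tcp_pos: [0.4908, 0.3763, 0.0609]
tool_rot: [0.164, 0.686, -0.159, 0.691]
wrist_force: [-5.2, -4.0, 22.9]
width: 0.002
```

Emit:
servo_tool(moves=[0,0,0,0,255])

```text
t: 4.0
tcp_pos: [0.4907, 0.3763, 0.0613]
tool_rot: [0.164, 0.686, -0.159, 0.691]
wrist_force: [-3.0, -1.6, 7.4]
width: 0.006
```

The profile is clean. The spring engages at z ≈ 0.067, reaches about 4–5 N at 0.062 and meets the hard stop at 0.061. That is about 6 mm of travel, so the button was fully pressed, and the box has not moved. Now lifting and turning the tool towards the tester.

Emit:
servo_tool(moves=[-5,0,0,0,255,-15,0,0,0,255,-30,0,0,0,255,-30,0,0,-7,255,-30,0,0,-7,255,-30,0,0,-7,255,-30,0,0,-7,255,-30,0,0,-7,255,-20,0,0,-7,255,0,0,0,0,255])

```text
t: 4.83
tcp_pos: [0.4867, 0.3733, 0.2968]
tool_rot: [-0.103, 0.697, 0.105, 0.702]
wrist_force: [-0.5, -0.9, 0.3]
width: 0.008
```

```bash
python3 - <<'E'
from h import *
u=np.array([.9644,.2644,0])
rel(np.array([.508,-.046,.28])-.06*u)
t=vision.read_camera("top");f=t["frame"]
for nm,lo,hi in[("red",(0,180,90),(6,255,255)),("green",(45,120,50),(75,255,255))]:
    for s,ce,m in blobs(f,lo,hi,15):
        if ce[0]<240: print(nm,s,ce)
E
```

```text
t 4.8333 tcp [0.4867 0.3733 0.2968] zhead 16.9 d_tool_mm [  14.9 -405.8 -161.7] F [-0.5 -0.9  0.3] w 0.01
green [178, 283, 9, 8, 26] [183.1, 286.1]
```

Emit:
servo_tool(moves=[0,-34,-14,0,255,0,-34,-14,0,255,0,-34,-14,0,255,0,-34,-14,0,255,0,-34,-14,0,255,0,-34,-14,0,255,0,-34,-14,0,255,0,-34,-14,0,255,0,-34,-14,0,255,0,-34,-13,0,255,0,-34,-12,0,255,0,-30,-12,0,255])

```text
t: 5.88
tcp_pos: [0.4281, -0.0737, 0.2853]
tool_rot: [-0.092, 0.703, 0.095, 0.699]
wrist_force: [0.6, 0.7, 0.2]
width: 0.004
```

```bash
python3 - <<'E'
from h import *
u=np.array([.9644,.2644,0])
rel(np.array([.508,-.046,.165])-.055*u)
c=wristcam();cv2.imwrite("pics/w4.png",c["frame"]);print(proj(c,[[.477,.068,.194],[.54,-.162,.194],[.508,-.046,.19]]))
t=vision.read_camera("top");f=t["frame"];cv2.imwrite("pics/t4.png",f)
E
```

```text
t 5.8833 tcp [ 0.4281 -0.0737  0.2853] zhead 15.2 d_tool_mm [120.1   5.2  30. ] F [0.6 0.7 0.2] w 0.0
[[492.50413026 357.30772415]
 [161.38280225 358.58515633]
 [328.63884926 355.27779462]]
```

View pics/w4.png

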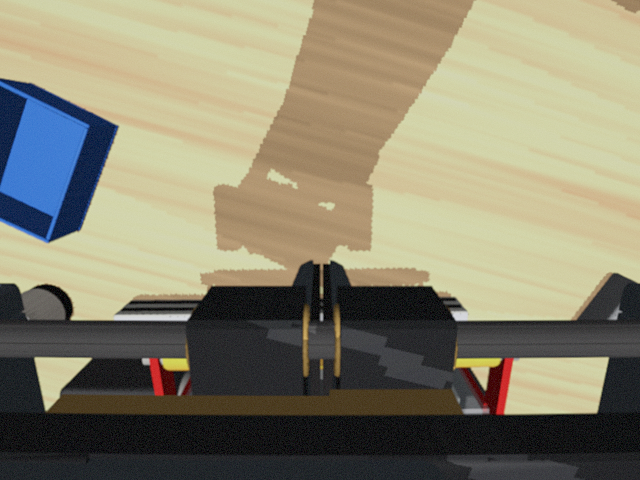

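View pics/t4.png

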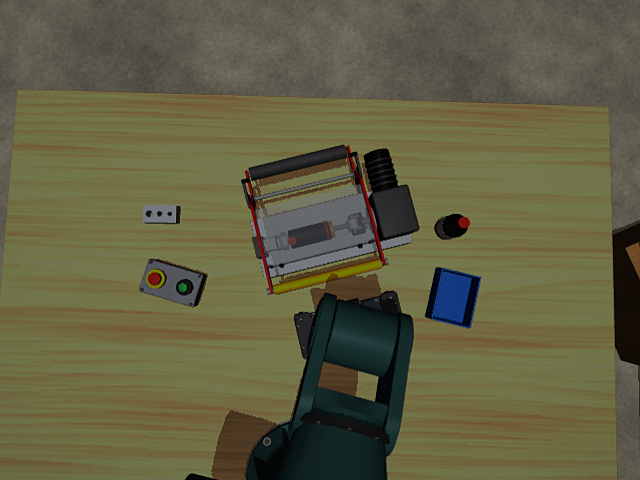

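Everything is in place (button red at (155,279), bar untouched), and the bar lies square to the tool where predicted, v ≈ 357 in the wrist view. Descending in front of it.

Emit:
servo_tool(moves=[15,2,6,0,255,25,1,5,0,255,25,1,5,0,255,25,1,3,0,255,20,0,0,0,255,10,0,0,0,255,0,0,0,0,255])

```text
t: 6.57
tcp_pos: [0.4415, -0.063, 0.1572]
tool_rot: [-0.083, 0.706, 0.086, 0.698]
wrist_force: [-0.7, -0.8, -1.3]
width: 0.006
```

```bash
python3 - <<'E'
from h import *
u=np.array([.9644,.2644,0])
rel(np.array([.508,-.046,.155])-.027*u)
c=vision.read_camera("scene");cv2.imwrite("pics/s5.png",cv2.resize(c["frame"][120:320,220:460],None,fx=3,fy=3))
E
```

```text
t 6.5667 tcp [ 0.4415 -0.063   0.1572] zhead 13.8 d_tool_mm [ 1.8 -0.1 41.7] F [-0.7 -0.8 -1.3] w 0.01
```

View pics/s5.png

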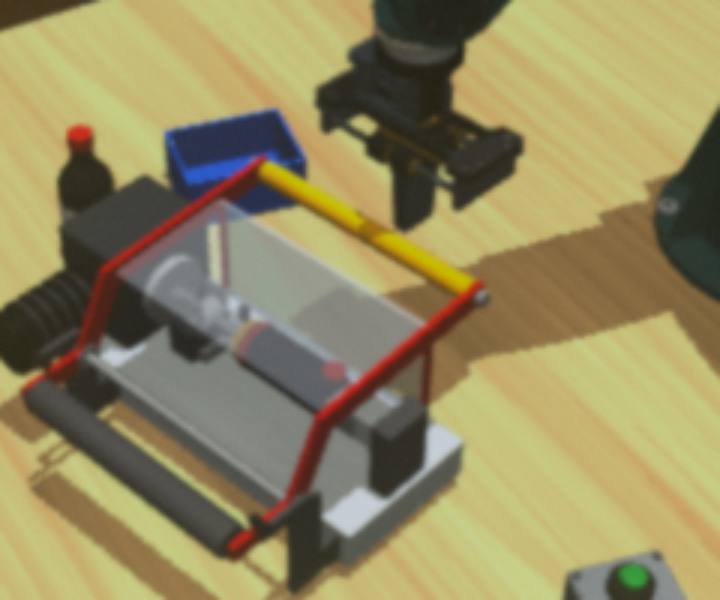

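The shut fingers stand in front of the bar's middle with the tip about 33 mm below it. Creeping forward to contact.

Emit:
servo_tool(moves=[0,0,12,0,255,0,0,10,0,255,0,0,7,0,255,0,0,5,0,255])

```text
t: 6.95
tcp_pos: [0.4785, -0.0535, 0.16]
tool_rot: [-0.083, 0.705, 0.085, 0.699]
wrist_force: [0.5, -0.1, 0.5]
width: 0.002
```

Emit:
servo_tool(moves=[0,0,4,0,255])

```text
t: 7.03
tcp_pos: [0.4825, -0.0523, 0.1602]
tool_rot: [-0.083, 0.705, 0.086, 0.699]
wrist_force: [-6.9, -1.9, -0.2]
width: 0.007
```

Emit:
servo_tool(moves=[0,0,4,0,255])

```text
t: 7.12
tcp_pos: [0.4867, -0.0512, 0.1603]
tool_rot: [-0.083, 0.706, 0.086, 0.698]
wrist_force: [-6.1, -0.5, 0.7]
width: 0.004
```

Contact came where predicted, with about 6 N horizontal. Now pushing up along the arc in short steps.

Emit:
servo_tool(moves=[-14,0,5,0,255,-12,0,6,0,255,-11,0,6,0,255])

```text
t: 7.37
tcp_pos: [0.5025, -0.0465, 0.1965]
tool_rot: [-0.082, 0.708, 0.086, 0.696]
wrist_force: [-3.2, 1.3, -0.1]
width: 0.001
```

```bash
cat >> h.py <<'E'
def st():
    s=ctrl.sense();u=np.array([.9644,.2644,0]);d=(s["tcp_pos"]-np.array([.481,-.0525,.16]))
    du=d@u;phi=np.arccos((.220-du)/.234);th=phi-np.arctan2(80,220)
    barz=.11+.234*np.sin(phi)
    R=Ro.from_quat(s["tool_rot"]).as_matrix()
    print("t",s["t"],"du",round(du,4),"theta if touching",round(th,3),"bar above tip",round(barz-s["tcp_pos"][2],4),"F",s["wrist_force"].round(1),"Rx",R[:,0].round(3))
E
python3 -c "from h import *;st()"
```

```text
t 7.3667 du 0.0223 theta if touching 0.216 bar above tip 0.0387 F [-3.2  1.3 -0.1] Rx [-0.018  0.003 -1.   ]
```

Emit:
servo_tool(moves=[-12,0,7,0,255,-11,0,8,0,255,-10,0,8,0,255])

```text
t: 7.62
tcp_pos: [0.5264, -0.0402, 0.2316]
tool_rot: [-0.082, 0.709, 0.086, 0.695]
wrist_force: [-1.7, 0.5, 0.1]
width: 0.007
```

```bash
python3 -c "
from h import *
st()
c=vision.read_camera('scene');cv2.imwrite('pics/s6.png',cv2.resize(c['frame'][100:320,220:460],None,fx=2.7,fy=2.7))"
```

```text
t 7.6167 du 0.047 theta if touching 0.39 bar above tip 0.036 F [-1.7  0.5  0.1] Rx [-0.02   0.004 -1.   ]
```

View pics/s6.png

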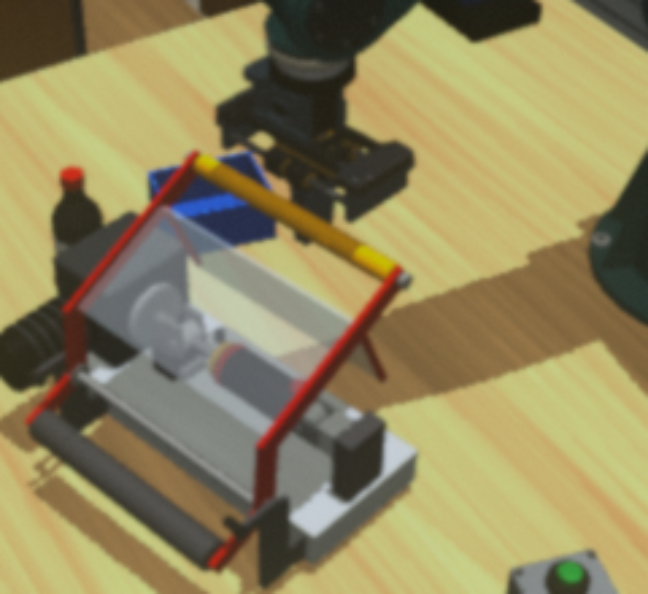

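The guard is at about 0.39 rad, with the bar resting on the fingers about 36 mm above the tip. The screen's front panel is well clear. Continuing gently.

Emit:
servo_tool(moves=[-11,0,8,0,255,-10,0,9,0,255,-9,0,9,0,255])

```text
t: 7.92
tcp_pos: [0.5551, -0.0336, 0.2641]
tool_rot: [-0.082, 0.708, 0.086, 0.696]
wrist_force: [-1.6, 0.5, -0.3]
width: 0.005
```

```bash
python3 -c "
from h import *
st()"
```

```text
t 7.9167 du 0.0764 theta if touching 0.561 bar above tip 0.0307 F [-1.6  0.5 -0.3] Rx [-0.018  0.003 -1.   ]
```

Emit:
servo_tool(moves=[-7,0,8,0,255,-6,0,8,0,255,-5,0,8,0,255])

```text
t: 8.17
tcp_pos: [0.5819, -0.0274, 0.2842]
tool_rot: [-0.083, 0.707, 0.086, 0.697]
wrist_force: [-0.3, 0.7, 0.0]
width: 0.005
```

```bash
python3 -c "
from h import *
st()
c=vision.read_camera('scene');cv2.imwrite('pics/s7.png',cv2.resize(c['frame'][80:320,200:460],None,fx=2.4,fy=2.4))"
```

```text
t 8.1667 du 0.104 theta if touching 0.703 bar above tip 0.029 F [-0.3  0.7  0. ] Rx [-0.016  0.003 -1.   ]
```

View pics/s7.png

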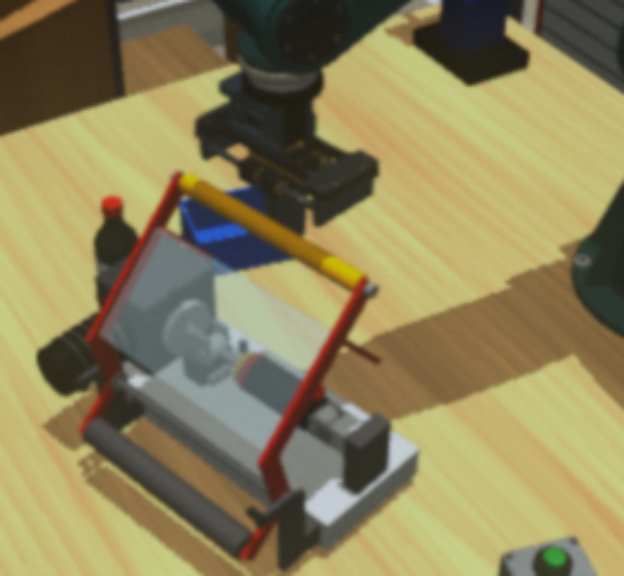

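The guard is at about 0.70 rad with the contact force near zero, so it is at its balance point. A little more push, slowing down.

Emit:
servo_tool(moves=[-4,0,7,0,255,-3,0,6,0,255,-2,0,4,0,255,0,0,0,0,255,0,0,0,0,255,0,0,0,0,255])

```text
t: 8.72
tcp_pos: [0.6023, -0.0227, 0.2937]
tool_rot: [-0.083, 0.707, 0.086, 0.697]
wrist_force: [-0.1, -0.8, -0.8]
width: 0.005
```

```bash
python3 -c "
from h import *
st()
c=vision.read_camera('scene');cv2.imwrite('pics/s8.png',cv2.resize(c['frame'][80:320,200:460],None,fx=2.4,fy=2.4))"
```

```text
t 8.7167 du 0.1248 theta if touching 0.803 bar above tip 0.03 F [-0.1 -0.8 -0.8] Rx [-0.015  0.003 -1.   ]
```

View pics/s8.png

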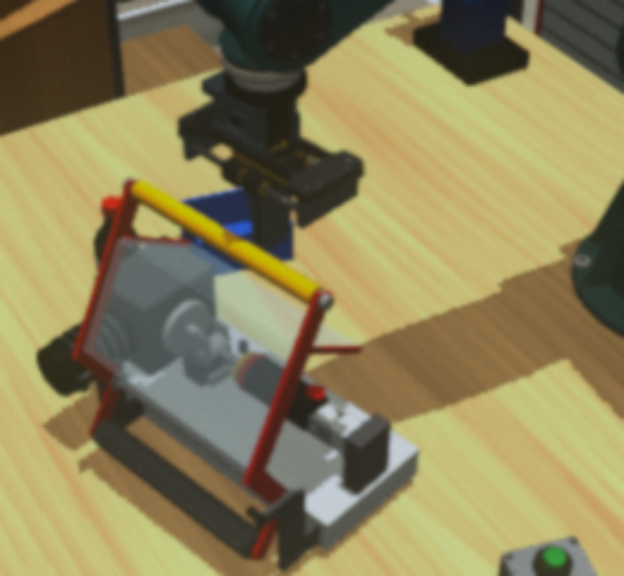

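The bar has left the fingers and is travelling on by itself. Backing the tool away to the front and waiting.

Emit:
servo_tool(moves=[-5,0,-10,0,255,-5,0,-15,0,255,-5,0,-15,0,255,0,0,-10,0,255,0,0,0,0,255,0,0,0,0,255,0,0,0,0,255,0,0,0,0,255,0,0,0,0,255,0,0,0,0,255,0,0,0,0,255,0,0,0,0,255])

```text
t: 9.77
tcp_pos: [0.5494, -0.0354, 0.3091]
tool_rot: [-0.083, 0.708, 0.086, 0.696]
wrist_force: [-0.0, -0.2, 0.2]
width: 0.003
```

Emit:
servo_tool(moves=[0,0,0,0,255,0,0,0,0,255,0,0,0,0,255,0,0,0,0,255,0,0,0,0,255,0,0,0,0,255,0,0,0,0,255,0,0,0,0,255,0,0,0,0,255,0,0,0,0,255,0,0,0,0,255,0,0,0,0,255])

```text
t: 10.77
tcp_pos: [0.5496, -0.0353, 0.3089]
tool_rot: [-0.083, 0.708, 0.086, 0.696]
wrist_force: [-0.1, -0.4, 0.0]
width: 0.002
```

```bash
python3 - <<'E'
from h import *
rel([.6,0,.3])
s=vision.read_camera("scene");t=vision.read_camera("top")
cv2.imwrite("pics/s9.png",s["frame"]);cv2.imwrite("pics/t9.png",t["frame"])
for n,c in(("s",s),("t",t)):
  for nm,lo,hi in[("red",(0,180,90),(6,255,255)),("green",(45,120,50),(75,255,255)),("yel",(22,215,90),(32,255,255)),("blue",(105,150,40),(125,255,255))]:
    print(n,nm,[(b[0],b[1]) for b in blobs(c["frame"],lo,hi,40)])
c0=np.array([.508,-.046,.19]);u=np.array([.9644,.2644,0]);pv=c0+.22*u-np.array([0,0,.08])
for th in(1.2,1.3):
    ph=th+np.arctan2(80,220);b=pv-u*.234*np.cos(ph)+np.array([0,0,.234*np.sin(ph)]);e=np.array([-.2644,.9644,0])*.12
    print(th,proj(s,[b-e,b,b+e]).round().tolist(),proj(t,[b-e,b,b+e]).round().tolist())
E
```

```text
t 10.7667 tcp [ 0.5496 -0.0353  0.3089] zhead 13.7 d_tool_mm [ 8.1 22.3 57.5] F [-0.1 -0.4  0. ] w 0.0
s red [([438, 331, 12, 11, 94], [443.4, 335.9])]
s green [([426, 308, 10, 9, 67], [430.6, 312.2])]
s yel [([232, 166, 77, 51, 514], [269.7, 190.9]), ([434, 333, 18, 14, 86], [441.9, 341.4])]
s blue [([247, 0, 25, 6, 77], [255.8, 1.5]), ([470, 0, 68, 28, 802], [510.2, 10.5]), ([385, 56, 14, 10, 67], [391.9, 60.8]), ([385, 69, 26, 12, 197], [397.1, 74.0]), ([276, 165, 41, 17, 248], [295.4, 175.1]), ([631, 264, 9, 20, 101], [636.4, 274.2])]
t red [([359, 149, 11, 42, 77], [364.1, 170.8]), ([244, 190, 9, 30, 42], [248.4, 205.9]), ([459, 217, 11, 11, 96], [463.7, 222.1]), ([148, 274, 12, 11, 86], [153.8, 278.4])]
t green [([178, 283, 9, 9, 66], [182.1, 287.1])]
t yel [([235, 133, 127, 37, 1053], [298.9, 151.3]), ([147, 270, 18, 18, 100], [157.4, 278.0])]
t blue [([431, 268, 50, 60, 1769], [452.5, 297.3])]
1.2 [[242.0, 164.0], [277.0, 186.0], [316.0, 211.0]] [[365.0, 148.0], [302.0, 163.0], [239.0, 178.0]]
1.3 [[234.0, 169.0], [269.0, 191.0], [308.0, 217.0]] [[362.0, 137.0], [300.0, 151.0], [237.0, 166.0]]
```

View pics/s9.png

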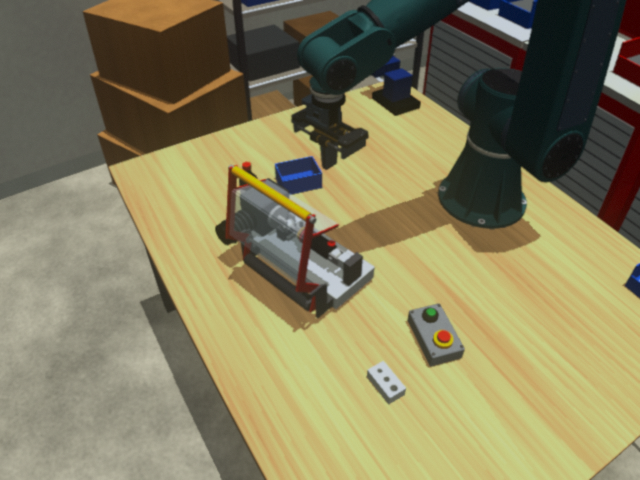

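View pics/t9.png

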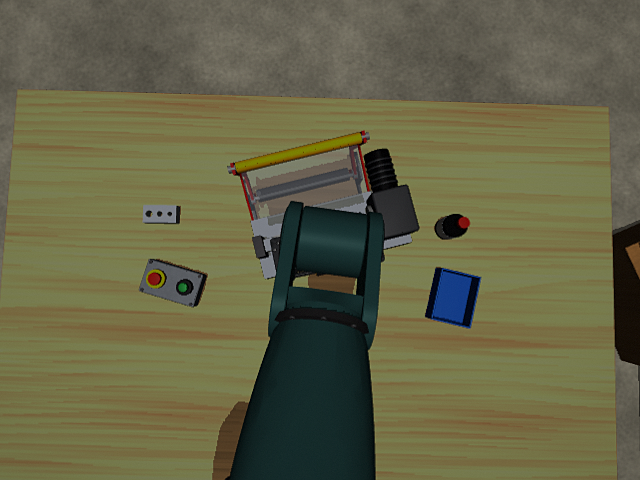

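The bar's centre is at (269.7,190.9) in the scene view and (298.9,151.3) in the top view, matching the 1.3 rad prediction of (269,191) and (300,151). The box, buttons, bin, bottle cap and clamp block are where they were. The tool is clear with zero force, so I'm handing in.

```bash
python3 -c "
from h import *
print(job.finish_job());print(ctrl.sense()['wrist_force'])"
```

```text
the job is handed in; nothing more can be done
None
the job is handed in; nothing more can be done
```

I pressed the red stop button, then pushed the guard up by its yellow bar past its balance point. It went on to its stop by itself, and I handed the job in at about 11 s. No verdict is reported, so the results below are my own checks.

- **Stop button:** I pressed it twice with the fingers shut. The second press showed the spring from z ≈ 0.067 m, about 4–5 N, and a hard stop at 0.061 m, which is roughly the full 6 mm of travel. On the first press I went too far into the stop: wrist force peaked at about 96 N, under the 120 N limit but far more than the button needed. I can't read the split of that force between fingers and gripper body.
- **Guard:** I pushed it with about 6 N at first, falling to near zero at the balance point. I let it leave the fingers at about 0.8 rad. The last views put the bar within about a pixel of where 1.3 rad predicts.
- **Everything else:** The operator box, both buttons, bin and bottle cap appear where they were, within about a pixel in both views. I checked the clamp block by eye only. The green button was never touched, and the tool ended clear with wrist force near zero.

No check failed or disagreed.

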